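# Seat four sale pieces in their fitted display mounts

### The job

Set each of the four sale pieces upright in the wooden display mount whose recess fits its foot: the hound cup in the large round one, the salt jar in the small round one, the bird in the square one and the letter rack in the oblong one, each resting flat on the felt inside the raised lip. Leave the jam spoon and the ball stopper lying where they are, and let go of everything at the end.

Things in the scene. Friction and masses are not known exactly. Their poses are not given: they have to be found in the camera images.
- hound_cup: cast plated cup standing mouth down with a hound's head on top, 134 mm tall; round skirt 74 mm across from the foot up to about z = 66 mm, narrowing to a collar and head about 42 mm wide. Origin: underside, on the centre of the foot within 3 mm; z up, the head is long along x and narrow along y (cheek to cheek): grip it across y, about z = 105 mm
- salt_jar: small round clear glass salt jar with a cream stopper, 44 mm across, 66 mm tall (grip round the glass, about z = 35 mm). Origin: centre of the underside, z up
- bird: small metal bird, wings up, on a square plinth 46 x 46 mm; 55 mm tall, 77 mm long over beak and tail (along y). Origin: underside of the plinth, whose centre lies at x = -3, y = -6 mm from the origin and whose sides are along x and y; z up. The bird's body is about 22 mm wide along x at its middle, from z = 10 to 48 mm: grip it across x, above the plinth's centre, about z = 35 mm
- letter_rack: dark cast letter rack: two pierced upright walls 74 mm long (along y), 9 mm thick, standing on an oblong foot; 55 mm over both walls along x, 78 mm along y, 68 mm tall. Grip it across x over both walls, about z = 45 mm. Origin: centre of the underside, z up
- mount_large_round: round wooden mount, 102 mm across, round felted recess 88 mm across, for the 74 mm foot of the cup. Fixed. Mount 13 mm tall: the felt floor of the recess lies 6 mm above the mount's underside, the lip is 7 mm wide and rises 7 mm above the floor. Origin: centre of the underside, on the table top; z up
- mount_small_round: round wooden mount, 70 mm across, round felted recess 56 mm across, for the 44 mm salt jar. Fixed. Mount 13 mm tall: the felt floor of the recess lies 6 mm above the mount's underside, the lip is 7 mm wide and rises 7 mm above the floor. Origin: centre of the underside, on the table top; z up
- mount_square: square wooden mount, 72 x 72 mm, square felted recess 58 x 58 mm with sides along x and y, for the 46 mm square plinth of the bird (any quarter turn). Fixed. Mount 13 mm tall: the felt floor of the recess lies 6 mm above the mount's underside, the lip is 7 mm wide and rises 7 mm above the floor. Origin: centre of the underside, on the table top; z up
- mount_oblong: oblong wooden mount, 82 mm along x by 105 mm along y, felted recess 68 mm (x) by 91 mm (y), for the letter rack's 55 x 78 mm foot, long side to long side (either way round). Fixed. Mount 13 mm tall: the felt floor of the recess lies 6 mm above the mount's underside, the lip is 7 mm wide and rises 7 mm above the floor. Origin: centre of the underside, on the table top; z up
- jam_spoon: small plain metal spoon, a bystander: leave it where it is. Origin: underside
- glass_stopper: ball stopper, a bystander: leave it where it is. Origin: underside
Not all that is in view belongs to the job. What is shaped like the salt_jar but green or orange is not meant.

How it is judged (in metres and radians):
At the end, for the whole second after the job is handed in: each piece stands upright (within 0.1 rad), at rest, on the felt floor inside the recess of its own mount: origin 4 to 8.5 mm above the mount's underside, and horizontally within 18 mm (cup, bird), 11 mm (salt jar) or 12 mm (letter rack) of the mount's centre (horizontal distance between hound_cup and mount_large_round below 0.018 m and z of hound_cup in the frame of mount_large_round between 0.004 and 0.0085 m and angle between each of hound_cup, salt_jar, bird, letter_rack's own z axis and vertical below 0.1 rad and linear speed of each of hound_cup, salt_jar, bird, letter_rack below 0.02 m/s and angular speed of each of hound_cup, salt_jar, bird, letter_rack below 0.2 rad/s and horizontal distance between salt_jar and mount_small_round below 0.011 m and z of salt_jar in the frame of mount_small_round between 0.004 and 0.0085 m and horizontal distance between bird and mount_square below 0.018 m and z of bird in the frame of mount_square between 0.004 and 0.0085 m and horizontal distance between letter_rack and mount_oblong below 0.012 m and z of letter_rack in the frame of mount_oblong between 0.004 and 0.0085 m); the robot touches nothing.
It fails at once if the jam spoon or the ball stopper is moved more than 40 mm (distance of any of jam_spoon, glass_stopper from where it was at the start of the episode above 0.04 m).
It also fails if it takes over 115 s, if anything falls off the work surface, if the arm or the gripper's body presses on something with over 40 N, if the wrist force passes 120 N, or if a joint passes its speed limit or range.

### The arm

A 6-joint arm with a two-finger parallel gripper is mounted at the origin on the work surface; the furniture and walls round the work are solid. World frame = base frame: x ahead of the robot, y to its left, z up, the work surface at z = 0. Lengths are in mm, angles in rad, forces in N, time in s.
With the tool pointing down it reaches from about 275 to 850 mm from the base axis. Payload 5.2 kg.
Tool frame: the origin (TCP) lies midway between the tips of the shut fingers; the grasp point (between the pads) lies 19 mm behind it; z points along the fingers, y is the line along which they close (so a half turn about z gives the same grasp; the last joint's range is limited). The gripper opens to 85 mm and grips with 20 to 120 N. Pads are 22 mm wide; open, the fingers measure 114 mm over their backs; the gripper's body (76 mm by 85 mm) begins 54 mm behind the grasp point. The pads swing forward as they close: fully open they stand 13 mm farther back than shut.
Start: joints at [0.93, 0.259, 1.535, -0, 1.348, -0.203], TCP at [233.151, 498.142, 231.31] pointing down, gripper open.
Joint ranges: [-3.14, 3.14], [-0.91, 2.08], [0.19, 2.58], [-1.22, 4.36], [0.22, 2.71], [-3.12, 3.12]. Speed limits (rad/s): [2.57, 2.57, 3.14, 3.14, 3.14, 3.14].

### API

Orientations are given as a rotation vector (axis times angle).
In Python, from bench import state, grab_frame, camera_info, job_done gives the robot as it stands.
- The arm moves only by the tool arm_command, never from a script. Its argument "rows" is a list of rows, each an object with "slide": the shift along the tool's x, y, z scaled (see below), a list of three; "delta_rot": the turn, a rotation vector about the tool's x, y, z scaled (see below), a list of three. A call has 1 to 20 rows; each row shifts and turns the commanded pose from where the row before left it, along the tool's axes as they then stand; what a row does not reach is not made up. The controller multiplies each number of a shift by 0.4 m and each number of a turn by 30 degrees. A row lasts 1/10 s, in which the tool goes at most 50 mm and 8.59 degrees, less where a joint would pass 70% of its speed; a pose out of reach is approached as far as the arm can. A call with a number of a shift or a turn outside -1 to 1 is refused whole. A call with a gripper value outside its range is refused whole. "claw" is the finger opening in mm, from 0 to 85.4, set as the call begins (left out, the last holds). The fingers move at their own pace and stop on an object; "newtons" is the grip in N (left out, the last holds). Time passes only in rows, so rows that do not move let the fingers close. It gives the time, the measured TCP pose, the force, the opening and the grip force at its end, in the units of the state.
- state(): the state, without advancing time (a new reading comes with each control period).
- grab_frame(name): name is "scene" or "top" or "wrist"; returns the picture (480x640x3 uint8, red, green, blue); there is no depth.
- camera_info(name): a dict with "K" (3x3 intrinsics, pixels), "pose" (4x4, takes a point from camera to world coordinates). Camera axes: x right, y down, z forward; pixel columns grow to the right and rows downward; lengths in mm; the calibration is good to about 2 mm. A picture is of the moment at which its call begins: read the wrist's pose just before it. camera_info takes no time and is no camera call; for the wrist camera it gives the pose at the moment of the call.
- job_done(): hands the job in; it is judged then, once.
The state is a dict: "clock": time; "joint_pos": joint angles; "qvel": joint speeds; "joint_torque": joint torques, N m; "eef_pos": TCP position; "tool_rot": TCP orientation; "ft_force": force on the tool from outside, world axes, zero at the start; "moment": the same for the moment, N m; "finger_gap": finger opening in mm; "finger_force": force on a finger pad.
Only numpy, scipy, OpenCV 4.12 (cv2) and the standard library are available. Lean on these libraries where they do the work, as an engineer would, in place of code of your own. Each camera call takes 0.05 s, during which the arm holds its last target. There are 200 camera calls.

## Working session

There is one attempt and no reset: what is moved stays moved. The work goes in short steps, Python scripts to look and compute and a tool call to move; the robot and the scene stay as the last step left them, time stands still between calls to the robot, and variables do not carry over. Pictures are saved under pics/ and viewed, at most 16 in all, crops included, and the job is handed in when it is done.

Besides the shell and the picture viewer there is one more tool, called as name(argument=value, ...), one argument or row to a line, values as JSON. arm_command: Moves the arm, as the interface text tells. Shifts and turns lie within -1 to 1; 1 stands for 0.4 m of shift or 30 degrees of turn. Its arguments: {"type":"object","properties":{"rows":{"type":"array"},"claw":{"type":"number"},"newtons":{"type":"number"}},"required":["rows"]}

```bash
mkdir -p pics; ls; python3 - <<'E'
from bench import *
import cv2
print(state())
for n in ("scene","top"):
    i=camera_info(n); print(n,i["K"],i["pose"])
    cv2.imwrite(f"pics/{n}0.png",grab_frame(n)[:,:,::-1])
E
```

```text
pics
{'clock': 0.0, 'joint_pos': array([ 9.30173690e-01,  2.59339767e-01,  1.53609505e+00,  3.76582185e-06,
        1.34797610e+00, -2.02803450e-01]), 'qvel': array([ 0.00185751,  0.00050803,  0.00093082,  0.000314  , -0.00069431,
       -0.00117547]), 'joint_torque': array([-4.07284342e-04, -4.46028900e+01, -2.90577918e+01, -4.31002645e-04,
        1.17181940e-02, -3.95302368e-05]), 'eef_pos': array([232.8401978 , 497.70359546, 230.47161701]), 'tool_rot': array([-6.82083819e-01, -3.06588690e+00,  2.60291914e-03]), 'ft_force': array([ 0.7552775 , -0.34419907, -0.33394218]), 'moment': array([-0.01553744, -0.0186343 , -0.04850346]), 'finger_force': 0.0, 'finger_gap': 85.21672798372657}
scene [[540.67351682   0.         327.53421027]
 [  0.         540.67351682 238.17451519]
 [  0.           0.           1.        ]] [[-7.53215822e-01  5.76442443e-01 -3.16828085e-01  8.71665143e+02]
 [ 6.57653561e-01  6.69159698e-01 -3.46001578e-01  4.57968036e+02]
 [ 1.25585909e-02 -4.68976981e-01 -8.83121098e-01  1.14788681e+03]
 [ 0.00000000e+00  0.00000000e+00  0.00000000e+00  1.00000000e+00]]
top [[487.96069407   0.         312.81380378]
 [  0.         487.96069407 234.1207302 ]
 [  0.           0.           1.        ]] [[-4.95886660e-03 -9.82065529e-01  1.88474682e-01  3.00380660e+02]
 [-9.99985842e-01  5.23379214e-03  9.61033356e-04  1.14110285e+01]
 [-1.93023504e-03 -1.88467248e-01 -9.82077579e-01  9.28659801e+02]
 [ 0.00000000e+00  0.00000000e+00  0.00000000e+00  1.00000000e+00]]
```

View pics/scene0.png

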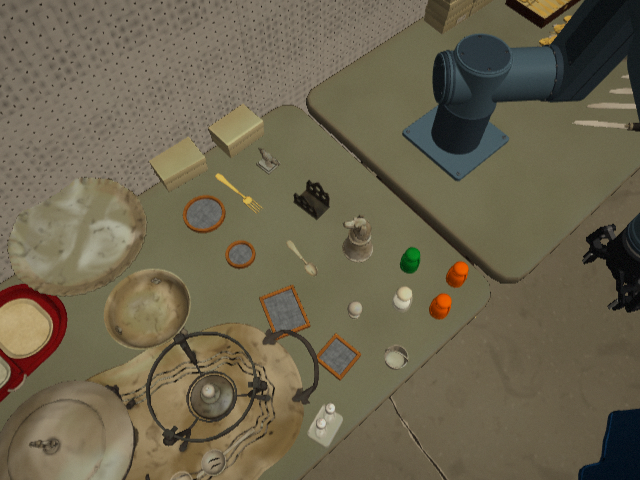

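View pics/top0.png

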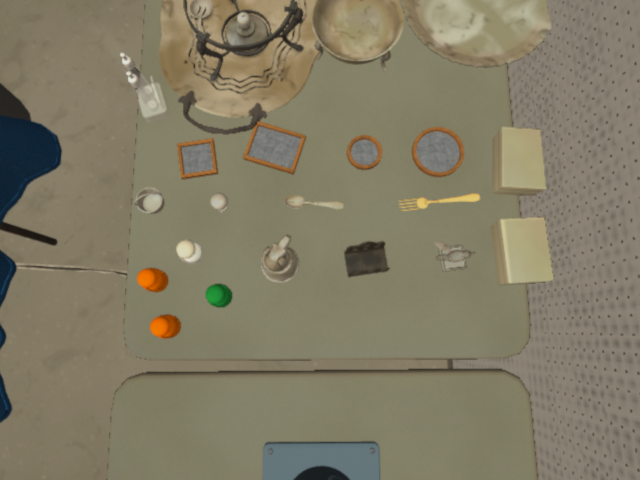

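The scene and top views show all the pieces. In the top view the cup is at (280,258), the salt jar at (188,250), the rack at (367,258) and the bird at (453,257). The mounts are square (197,158), oblong (275,147), small round (365,152) and large round (438,151). The spoon is at (315,203) and the ball at (219,201).

```bash
cat > h.py <<'E'
from bench import *
import cv2, numpy as np
from scipy.spatial.transform import Rotation as R
def ray(info,uv,z):
    K=np.array(info["K"]);P=np.array(info["pose"])
    d=P[:3,:3]@np.linalg.solve(K,[uv[0],uv[1],1.]);o=P[:3,3]
    return o+d*(z-o[2])/d[2]
def proj(info,p):
    P=np.array(info["pose"]);p=np.atleast_2d(p).astype(float)
    c=(p-P[:3,3])@P[:3,:3];q=c@np.array(info["K"]).T
    return q[:,:2]/q[:,2:]
def R_of(yaw): # tool down, tool y axis at yaw from world y ; x_t world dir
    return R.from_euler('z',yaw)*R.from_rotvec([np.pi,0,0])
E
python3 - <<'E'
from h import *
im=cv2.imread("pics/top0.png")
def crop(n,x,y,w,h,s): cv2.imwrite(n,cv2.resize(im[y:y+h,x:x+w],None,fx=s,fy=s,interpolation=cv2.INTER_CUBIC))
crop("pics/c1.png",165,115,310,75,2.5)
crop("pics/c2.png",165,110,320,180,2.5)
t=camera_info("top")
for n,uv,z in [("cup",(280,265),0),("salt",(190,250),30),("rack",(367,260),30),("bird",(453,258),20),("sq",(197,158),13),("obl",(275,147),13),("sr",(365,152),13),("lr",(438,151),13),("spoon",(315,203),0),("ball",(219,201),10)]: print(n,ray(t,uv,z).round(0))
w=camera_info("wrist");print(w["K"],w["pose"]);s=state();print(R.from_rotvec(s["tool_rot"]).as_matrix().round(3))
E
```

```text
cup [419.  75.   0.]
salt [444. 241.  30.]
rack [423. -88.  30.]
bird [ 428. -251.   20.]
sq [630. 240.  13.]
obl [652.  86.  13.]
sr [641. -92.  13.]
lr [ 642. -236.   13.]
spoon [541.   8.   0.]
ball [543. 194.  10.]
[[343.65166341   0.         314.95085982]
 [  0.         343.65166341 237.61751026]
 [  0.           0.           1.        ]] [[ 4.23578765e-01  8.73209042e-01  2.41012447e-01  1.71846087e+02]
 [ 9.05857308e-01 -4.07755856e-01 -1.14707020e-01  5.26654273e+02]
 [-1.88897073e-03  2.66910344e-01 -9.63719513e-01  3.72994048e+02]
 [ 0.00000000e+00  0.00000000e+00  0.00000000e+00  1.00000000e+00]]
[[-0.906  0.424 -0.001]
 [ 0.424  0.906 -0.001]
 [ 0.    -0.002 -1.   ]]
```

View pics/c2.png

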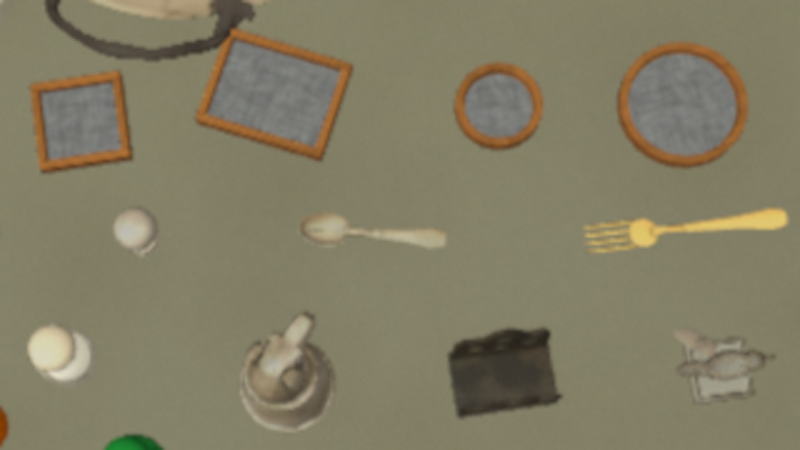

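```bash
cat > fit.py <<'E'
from h import *
from scipy.optimize import minimize
S=4
def sil(info,pts,shape):
    m=np.zeros((shape[0]*S,shape[1]*S),np.uint8)
    h=cv2.convexHull(((proj(info,pts)+.5)*S).astype(np.float32)).astype(np.int32)
    cv2.fillConvexPoly(m,h,1); return m
def place(mod,x):
    c,s=np.cos(x[2]),np.sin(x[2]);q=mod.copy()
    q[:,0]=c*mod[:,0]-s*mod[:,1]+x[0];q[:,1]=s*mod[:,0]+c*mod[:,1]+x[1];return q
def fit(views,mod,x0,rot=True):
    # views: (info, uint8 mask)
    big=[(i,cv2.resize(m,None,fx=S,fy=S,interpolation=cv2.INTER_NEAREST)) for i,m in views]
    def f(p):
        x=[p[0],p[1],p[2]/50 if rot else 0]
        return sum(np.count_nonzero(sil(i,place(mod,x),m.shape[:2]) if 0 else cv2.bitwise_xor(sil(i,place(mod,x),(m.shape[0]//S,m.shape[1]//S)),m)) for i,m in big)/sum(m.sum() for _,m in big)
    b=min((minimize(f,[x0[0],x0[1],50*a],method="Nelder-Mead",options=dict(initial_simplex=np.array([x0[0],x0[1],50*a])+np.array([[0,0,0],[8,0,0],[0,8,0],[0,0,8]]),xatol=.1,fatol=1e-4)) for a in ([x0[2]-.3,x0[2],x0[2]+.3] if rot else [0])),key=lambda r:r.fun)
    return b.x[0],b.x[1],b.x[2]/50,b.fun
def box(a,b,z0,z1,cx=0,cy=0): return np.array([[cx+i*a/2,cy+j*b/2,z] for i in(-1,1) for j in(-1,1) for z in(z0,z1)],float)
def cyl(d,z0,z1): t=np.linspace(0,2*np.pi,48,endpoint=False);return np.array([[d/2*np.cos(u),d/2*np.sin(u),z] for u in t for z in(z0,z1)])
E
python3 - <<'E'
from fit import *
V={n:(camera_info(n),cv2.imread(f"pics/{n}0.png")) for n in("top","scene")}
M=[("square",box(72,72,0,13),(630,240,.1)),("oblong",box(82,105,0,13),(652,86,-.2)),("small",cyl(70,0,13),(641,-92,0)),("large",cyl(102,0,13),(642,-236,0))]
for n,mod,x0 in M:
    vs=[]
    for k,(i,im) in V.items():
        hsv=cv2.cvtColor(im,cv2.COLOR_BGR2HSV)
        m=((hsv[...,0]<16)&(hsv[...,1]>110)&(hsv[...,2]>60)).astype(np.uint8)
        u,v=proj(i,[x0[0],x0[1],13])[0].astype(int)
        w=np.zeros_like(m);w[max(0,v-45):v+45,max(0,u-45):u+45]=1
        nl,lab,st,_=cv2.connectedComponentsWithStats(m*w,connectivity=8)
        l=1+np.argmax(st[1:,4]);c,_=cv2.findContours((lab==l).astype(np.uint8),cv2.RETR_EXTERNAL,cv2.CHAIN_APPROX_NONE)
        g=np.zeros_like(m);cv2.fillPoly(g,[cv2.convexHull(max(c,key=len))],1);vs.append((i,g))
    rot="b" in n or "sq" in n; rot=len(mod)==8
    for sub in (vs[:1],vs[1:],vs): print(n,np.round(fit(sub,mod,x0,rot),3))
E
```

```text
square [6.32019e+02 2.41413e+02 1.54000e-01 3.70000e-02]
square [6.33939e+02 2.39916e+02 1.66000e-01 4.10000e-02]
square [6.32823e+02 2.40548e+02 1.63000e-01 5.40000e-02]
oblong [ 6.54683e+02  8.82350e+01 -3.16000e-01  2.60000e-02]
oblong [ 6.57132e+02  8.64420e+01 -3.20000e-01  7.90000e-02]
oblong [ 6.5554e+02  8.7399e+01 -3.1600e-01  6.3000e-02]
small [ 6.43485e+02 -9.02940e+01  2.10000e-02  6.60000e-02]
small [ 6.45885e+02 -9.19870e+01  1.70000e-02  6.70000e-02]
small [ 6.44709e+02 -9.10470e+01 -7.00000e-03  8.30000e-02]
large [ 6.43706e+02 -2.35917e+02  4.80000e-02  4.50000e-02]
large [ 6.46029e+02 -2.38020e+02  3.30000e-02  3.70000e-02]
large [ 6.44708e+02 -2.36958e+02  4.40000e-02  5.30000e-02]
```

arm_command(
  rows=[
    {"slide": [0,0,-0.1],"delta_rot": [0,0,0]},
    {"slide": [0,0,-0.1],"delta_rot": [0,0,0]},
    {"slide": [-0.1,-0.1,0],"delta_rot": [0,0,0]},
    {"slide": [-0.08,-0.08,0],"delta_rot": [0,0,0]},
    {"slide": [-0.08,-0.08,0],"delta_rot": [0,0,0]},
    {"slide": [-0.08,-0.08,0],"delta_rot": [0,0,0]},
    {"slide": [-0.08,-0.08,0],"delta_rot": [0,0,0]},
    {"slide": [0,0,0],"delta_rot": [0,0,0]},
    {"slide": [0,0,0],"delta_rot": [0,0,0]},
  ],
)

```text
clock: 1.0
eef_pos: [312.2, 280.2, 311.2]
tool_rot: [-0.687, -3.065, -0.001]
ft_force: [-0.4, 0.2, -0.9]
finger_gap: 85.3
finger_force: 0.0
```

```bash
python3 - <<'E'
from h import *
import pickle
i=camera_info("wrist");im=grab_frame("wrist")[:,:,::-1]
cv2.imwrite("pics/w1.png",im);pickle.dump(i,open("w1.pkl","wb"))
print(i["pose"].round(2), proj(i,[[419,75,0],[444,241,0],[423,-88,0],[428,-251,0]]).round(0))
E
```

```text
[[ 4.3000e-01  8.7000e-01  2.4000e-01  2.5115e+02]
 [ 9.0000e-01 -4.1000e-01 -1.1000e-01  3.0907e+02]
 [-0.0000e+00  2.7000e-01 -9.6000e-01  4.5370e+02]
 [ 0.0000e+00  0.0000e+00  0.0000e+00  1.0000e+00]] [[220. 320.]
 [329. 290.]
 [127. 364.]
 [ 42. 404.]]
```

View pics/w1.png

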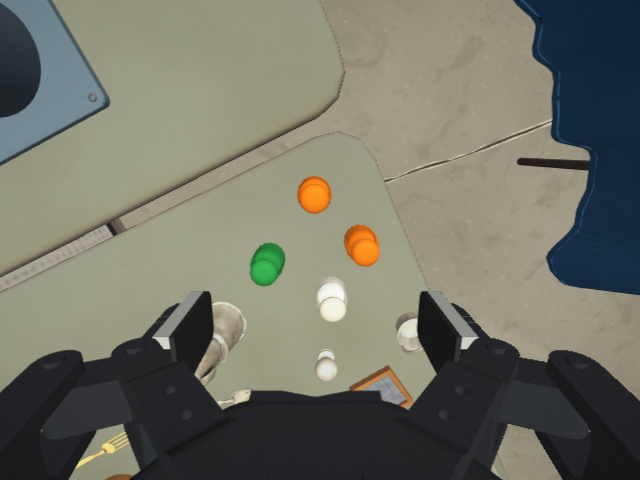

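The wrist view shows the white salt jar at (332,298), the ball at (326,365), the green decoy at (266,263), and the cup half hidden behind a finger. The gripper fills the lower part of the image, so I'll look from further along +x.

arm_command(
  rows=[
    {"slide": [0,0,0],"delta_rot": [0,0,-0.281]},
    {"slide": [0,0,0],"delta_rot": [0,0,-0.281]},
    {"slide": [0,0,0],"delta_rot": [0,0,-0.281]},
    {"slide": [-0.09,-0.04,0.02],"delta_rot": [0,0,0]},
    {"slide": [-0.09,-0.04,0.02],"delta_rot": [0,0,0]},
    {"slide": [-0.09,-0.04,0.02],"delta_rot": [0,0,0]},
    {"slide": [-0.09,-0.04,0.02],"delta_rot": [0,0,0]},
    {"slide": [-0.09,-0.04,0.02],"delta_rot": [0,0,0]},
    {"slide": [-0.09,-0.04,0.02],"delta_rot": [0,0,0]},
    {"slide": [0,0,0],"delta_rot": [0,0,0]},
    {"slide": [0,0,0],"delta_rot": [0,0,0]},
  ],
)

```text
clock: 2.15
eef_pos: [528.0, 187.1, 261.9]
tool_rot: [0.007, -3.139, -0.0]
ft_force: [-0.8, -0.2, 0.7]
finger_gap: 85.9
finger_force: 0.0
```

```bash
cat > snap.py <<'E'
from h import *
import pickle,sys
n=sys.argv[1]
i=camera_info("wrist");im=grab_frame("wrist")[:,:,::-1]
cv2.imwrite(f"pics/{n}.png",im);pickle.dump(i,open(f"{n}.pkl","wb"))
s=state();print(s["eef_pos"].round(1),s["tool_rot"].round(3),i["pose"][:3,3].round(0))
E
python3 snap.py w2
```

```text
[527.4 187.3 262.6] [ 0.009 -3.14  -0.   ] [461. 187. 405.]
```

arm_command(
  rows=[
    {"slide": [0,-0.12,0],"delta_rot": [0,0,0]},
    {"slide": [0,-0.12,0],"delta_rot": [0,0,0]},
    {"slide": [0,-0.12,0],"delta_rot": [0,0,0]},
    {"slide": [0,-0.12,0],"delta_rot": [0,0,0]},
    {"slide": [0,-0.05,0],"delta_rot": [0,0,0]},
    {"slide": [0,0,0],"delta_rot": [0,0,0]},
    {"slide": [0,0,0],"delta_rot": [0,0,0]},
  ],
)

```text
clock: 2.9
eef_pos: [528.6, -24.9, 263.9]
tool_rot: [-0.007, 3.141, 0.001]
ft_force: [-0.0, 0.2, 0.8]
finger_gap: 85.3
finger_force: 0.0
```

```bash
python3 snap.py w3
```

```text
[528.6 -24.4 263.8] [-8.000e-03  3.141e+00  1.000e-03] [461. -25. 406.]
```

arm_command(
  rows=[
    {"slide": [0,-0.12,0],"delta_rot": [0,0,0]},
    {"slide": [0,-0.12,0],"delta_rot": [0,0,0]},
    {"slide": [0,-0.12,0],"delta_rot": [0,0,0]},
    {"slide": [0,-0.12,0],"delta_rot": [0,0,0]},
    {"slide": [0,-0.05,0],"delta_rot": [0,0,0]},
    {"slide": [0,0,0],"delta_rot": [0,0,0]},
    {"slide": [0,0,0],"delta_rot": [0,0,0]},
  ],
)

```text
clock: 3.65
eef_pos: [530.0, -236.4, 263.2]
tool_rot: [0.007, -3.141, -0.002]
ft_force: [0.9, 0.3, 0.4]
finger_gap: 85.6
finger_force: 0.0
```

```bash
python3 snap.py w4; python3 -c "
import cv2,numpy as np
a=cv2.imread('pics/w2.png')[60:330,150:490];b=cv2.imread('pics/w3.png')[60:330,50:590];c=cv2.imread('pics/w4.png')[60:330,150:490]
cv2.imwrite('pics/m1.png',np.vstack([np.hstack([a,c]),np.pad(b,((0,0),(0,140),(0,0)))]))"
```

```text
[ 530.  -236.   263.3] [ 9.000e-03 -3.141e+00 -2.000e-03] [ 463. -237.  406.]
```

View pics/m1.png

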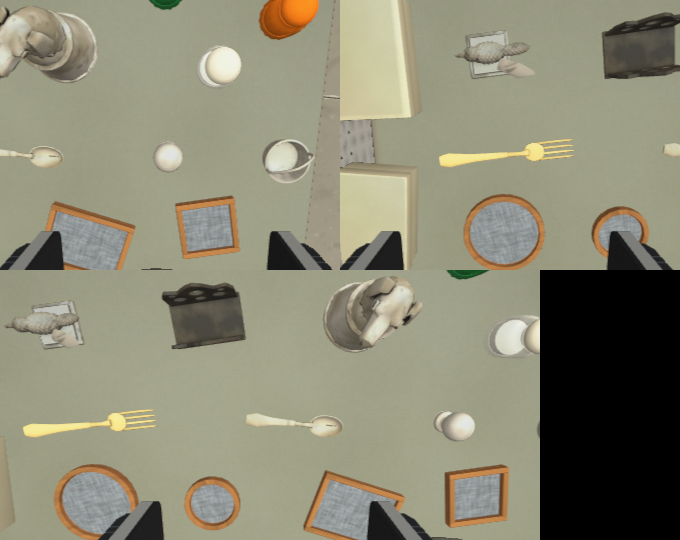

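The wrist pictures show every piece clearly. Now I'll zoom in for picking points.

```bash
python3 - <<'E'
import cv2,numpy as np
C=[("w4",(260,70,100,85)),("w4",(440,60,100,85)),("w3",(205,60,100,85)),("w2",(150,55,100,95)),("w3",(365,60,110,95)),("w2",(335,90,70,70))]
t=[]
for n,(x,y,w,h) in C:
    s=264/w;c=cv2.resize(cv2.imread(f"pics/{n}.png")[y:y+h,x:x+w],None,fx=s,fy=s,interpolation=cv2.INTER_CUBIC)[:264]
    for k in range(0,w,20):cv2.line(c,(int(k*s),0),(int(k*s),5),(0,0,255),1);cv2.putText(c,str(x+k),(int(k*s),14),0,.33,(0,0,255))
    for k in range(20,h,20):cv2.line(c,(0,int(k*s)),(5,int(k*s)),(0,0,255),1);cv2.putText(c,str(y+k),(6,int(k*s)+4),0,.33,(0,0,255))
    t.append(np.pad(c,((0,264-c.shape[0]),(0,266-c.shape[1]),(0,0))))
cv2.imwrite("pics/z1.png",np.vstack([np.hstack(t[:3]),np.hstack(t[3:])]))
E
```

```text
(no output)
```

View pics/z1.png

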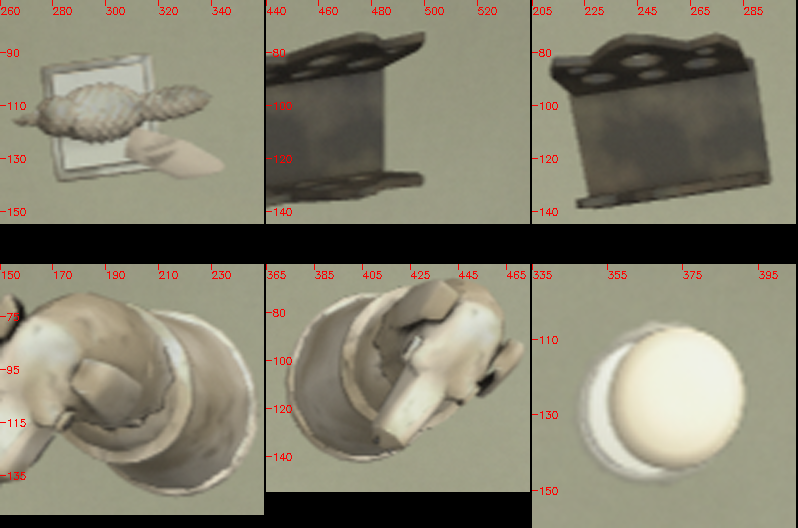

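Zoomed views: the bird's plinth corners in w4 are at about (275,95), (317,91), (282,139) and (321,134). The jar body is at about (363,130) in w2. The cup's base rim is clear in both views, but I need straight-down views of the cup's head and the rack.

arm_command(
  rows=[
    {"slide": [0.05,0.12,0],"delta_rot": [0,0,0]},
    {"slide": [0.05,0.12,0],"delta_rot": [0,0,0]},
    {"slide": [0,0.12,0],"delta_rot": [0,0,0]},
    {"slide": [0,0,0],"delta_rot": [0,0,0]},
    {"slide": [0,0,0],"delta_rot": [0,0,0]},
  ],
)

```text
clock: 4.2
eef_pos: [490.7, -95.4, 264.1]
tool_rot: [-0.014, 3.14, -0.001]
ft_force: [-0.1, -0.1, 0.0]
finger_gap: 85.5
finger_force: 0.0
```

```bash
python3 snap.py w5
```

```text
[491.  -96.8 263.9] [-1.10e-02  3.14e+00 -1.00e-03] [423. -96. 406.]
```

arm_command(
  rows=[
    {"slide": [0,0.12,0],"delta_rot": [0,0,0]},
    {"slide": [0,0.12,0],"delta_rot": [0,0,0]},
    {"slide": [0,0.12,0],"delta_rot": [0,0,0]},
    {"slide": [0,0.05,0],"delta_rot": [0,0,0]},
    {"slide": [0,0,0],"delta_rot": [0,0,0]},
    {"slide": [0,0,0],"delta_rot": [0,0,0]},
  ],
)

```text
clock: 4.85
eef_pos: [490.6, 65.3, 263.2]
tool_rot: [0.006, -3.141, 0.001]
ft_force: [0.5, -0.5, 0.2]
finger_gap: 85.3
finger_force: 0.0
```

```bash
python3 snap.py w6; cat > zoom.py <<'E'
import cv2,numpy as np
def zoom(out,C,T=395,cols=2):
    t=[]
    for im,(x,y,w,h) in C:
        s=T/w;c=cv2.resize(im[y:y+h,x:x+w],None,fx=s,fy=s,interpolation=cv2.INTER_CUBIC)
        for k in range(0,w,10):cv2.line(c,(int(k*s),0),(int(k*s),5),(0,0,255),1);k%20 or cv2.putText(c,str(x+k),(int(k*s),14),0,.33,(0,0,255))
        for k in range(10,h,10):cv2.line(c,(0,int(k*s)),(5,int(k*s)),(0,0,255),1);k%20 or cv2.putText(c,str(y+k),(6,int(k*s)+4),0,.33,(0,0,255))
        t.append(c)
    H=max(c.shape[0] for c in t);t=[np.pad(c,((0,H-c.shape[0]),(0,T-c.shape[1]),(0,0))) for c in t]
    while len(t)%cols:t.append(t[0]*0)
    cv2.imwrite(out,np.vstack([np.hstack(t[i:i+cols]) for i in range(0,len(t),cols)]))
E
python3 - <<'E'
from zoom import *
from h import *
import pickle
print(proj(pickle.load(open("w5.pkl","rb")),[[423,-88,0],[428,-251,0]]),proj(pickle.load(open("w6.pkl","rb")),[[419,75,60]]))
r=cv2.imread
zoom("pics/z2.png",[(r("pics/w6.png"),(250,80,120,110)),(r("pics/w5.png"),(250,90,120,110))])
E
```

```text
[490.5  64.7 263.2] [ 4.000e-03 -3.141e+00  1.000e-03] [423.  65. 406.]
[[322.19630312 141.93612497]
 [179.45683678 145.11194215]] [[325.58010514 138.1063029 ]]
```

View pics/z2.png

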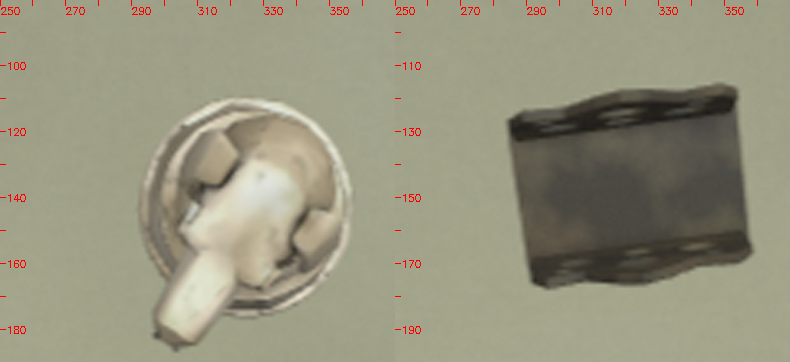

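The straight-down views show the cup's base circle centred near (324,143) with the snout at about -35°. The rack is centred near (322,147) with a yaw of about 8°. Now I'll compute the poses.

```bash
python3 - <<'E'
from fit import *
import pickle
from scipy.optimize import least_squares
L=lambda n:pickle.load(open(n+".pkl","rb"))
I=lambda n:cv2.imread(f"pics/{n}.png")
# rack corners
a=np.array([[114,118],[342,88],[357,255],[138,288]])/3.292+[250,90]
for z in(0,30): print("rack",z,np.mean([ray(L("w5"),p,z) for p in a],0).round(1))
# bird
b=np.array([[41,67],[150,55],[160,168],[58,182]])/2.64+[260,70]
for z in (0,5):
    q=np.array([ray(L("w4"),p,z)[:2] for p in b]);print("bird",z,q.mean(0).round(1),np.linalg.norm(q-np.roll(q,1,0),axis=1).round(1),np.degrees([np.arctan2(*(q[1]-q[0])),np.arctan2(*(q[2]-q[3])),np.arctan2(-(q[3]-q[0])[1],(q[3]-q[0])[0]),np.arctan2(-(q[2]-q[1])[1],(q[2]-q[1])[0])]).round(1))
# circles
def circ(sets,r,z):
    P=np.vstack([[ray(L(n),p,z)[:2] for p in pts] for n,pts in sets])
    f=least_squares(lambda c:np.hypot(*(P-c).T)-r,P.mean(0));print("circ",f.x.round(1),np.abs(f.fun).mean().round(2))
w2=np.array([[215,64],[245,111],[253,146],[245,181],[225,211],[190,229],[150,223]])/2.64+[150,55]
w3=np.array([[21,121],[29,151],[44,173],[69,191],[99,197],[39,64]])/2.4+[365,60]
w6=np.array([[140,205],[152,155],[185,115],[240,97],[295,112],[335,152],[350,205],[340,255],[310,298],[250,316],[160,270]])/3.292+[250,80]
for s in([("w2",w2)],[("w3",w3)],[("w6",w6)],[("w2",w2),("w3",w3),("w6",w6)]): circ(s,37,1)
# jar base: silhouettes
j=np.array([[582-532,405-264],[590-532,447-264],[610-532,470-264],[640-532,482-264],[668-532,479-264]])/(264/70)+[335,90]
circ([("w2",j)],22,2)
for n in("w2","w3"):
  print("jar px",proj(L(n),[[444,241,0]]))
print(proj(L("w6"),[[444,241,30]]),state()["joint_pos"].round(2))
E
```

```text
rack 0 [429. -88.   0.]
rack 30 [428.6 -88.5  30. ]
bird 0 [ 433.2 -254.6] [46.4 45.6 45.1 44.2] [-6.1 -7.8 -7.6 -5.8]
bird 5 [ 433.5 -254.4] [45.8 45.  44.5 43.6] [-6.1 -7.8 -7.6 -5.8]
circ [423.   73.1] 0.65
circ [423.2  77.4] 0.23
circ [424.7  75.4] 0.68
circ [423.6  75.3] 1.26
circ [443.5 245.4] 0.31
jar px [[363.37217215 128.09619198]]
jar px [[551.08929175 127.64378392]]
[[479.67711753 163.49533032]] [-0.09  0.14  1.61 -0.    1.4  -1.67]
```

```bash
cat > go.py <<'E'
from h import *
import sys
x,y,z,a=map(float,sys.argv[1:5]) # a: world angle of tool y, deg (mod 180)
s=state();M=R.from_rotvec(s["tool_rot"]).as_matrix()
d=M.T@(np.array([x,y,z])-s["eef_pos"])/400
c=np.degrees(np.arctan2(M[1,1],M[0,1]));t=(a-c+90)%180-90
tgt=np.array([[0,0,0],[0,0,0],[0,0,-1.]]).T
A=np.radians(c+t);T=np.array([[-np.sin(A),np.cos(A),0],[np.cos(A),np.sin(A),0],[0,0,-1]]).T
rv=R.from_matrix(M.T@T).as_rotvec(degrees=True)/30
print("slide",d.round(4),"then turn",rv.round(3),"yaw",c.round(1),"j6",s["joint_pos"][5].round(2),"at",s["eef_pos"].round(1),"F",s["ft_force"].round(1))
E
python3 go.py 424 75.3 86 55
python3 - <<'E'
from h import *
import pickle
i=pickle.load(open("w2.pkl","rb"))
for z in(50,58,64):print(ray(i,(373.7,125.5),z).round(1))
t=camera_info("top")
for z in(50,58,64):print(ray(t,(165+52/2.5,110+349/2.5),z).round(1))
E
```

```text
slide [0.1662 0.0273 0.4429] then turn [-0.002  0.     1.172] yaw 90.2 j6 -1.67 at [490.5  64.7 263.2] F [ 0.6 -0.2  0.8]
[443.6 244.3  50. ]
[444. 243.  58.]
[444.3 242.1  64. ]
[441.5 244.   50. ]
[440.2 241.9  58. ]
[439.3 240.3  64. ]
```

arm_command(
  rows=[
    {"slide": [0.083,0.0137,0],"delta_rot": [0,0,0]},
    {"slide": [0.083,0.0137,0],"delta_rot": [0,0,0]},
    {"slide": [0,0,0],"delta_rot": [0,0,0.2344]},
    {"slide": [0,0,0],"delta_rot": [0,0,0.2344]},
    {"slide": [0,0,0],"delta_rot": [0,0,0.2344]},
    {"slide": [0,0,0],"delta_rot": [0,0,0.2344]},
    {"slide": [0,0,0],"delta_rot": [0,0,0.2344]},
    {"slide": [0,0,0.09],"delta_rot": [0,0,0]},
    {"slide": [0,0,0.09],"delta_rot": [0,0,0]},
    {"slide": [0,0,0.08],"delta_rot": [0,0,0]},
    {"slide": [0,0,0],"delta_rot": [0,0,0]},
    {"slide": [0,0,0],"delta_rot": [0,0,0]},
    {"slide": [0,0,0],"delta_rot": [0,0,0]},
  ],
)

```text
clock: 6.2
eef_pos: [425.3, 75.8, 161.1]
tool_rot: [0.944, 2.993, 0.001]
ft_force: [-0.2, 0.4, 0.9]
finger_gap: 85.3
finger_force: 0.0
```

```bash
python3 snap.py w7;python3 go.py 424 75.3 86 55
```

```text
[425.3  76.  161.2] [9.440e-01 2.993e+00 1.000e-03] [370. 115. 303.]
slide [ 0.0023 -0.0038  0.1879] then turn [0.003 0.006 0.   ] yaw 55.0 j6 -1.04 at [425.3  76.  161.2] F [-0.3  0.1  0.4]
```

View pics/w7.png

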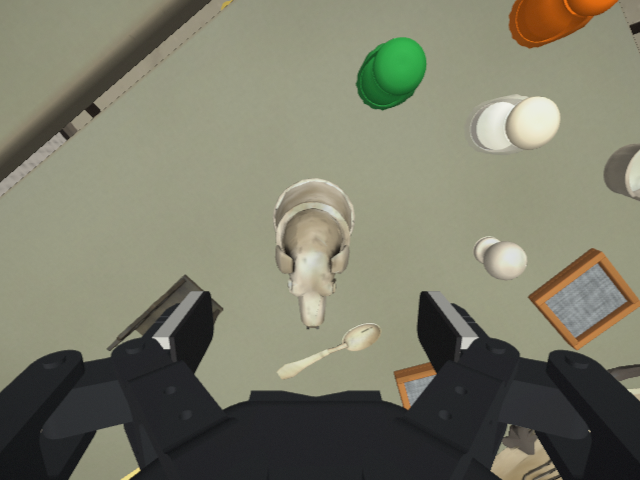

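The view shows the head's midline upright between the fingers, with the snout at (312,310), so the grip axis is right.

arm_command(
  rows=[
    {"slide": [0.0023,-0.0038,0.06],"delta_rot": [0,0,0]},
    {"slide": [0,0,0.06],"delta_rot": [0,0,0]},
    {"slide": [0,0,0.05],"delta_rot": [0,0,0]},
    {"slide": [0,0,0.018],"delta_rot": [0,0,0]},
    {"slide": [0,0,0],"delta_rot": [0,0,0]},
    {"slide": [0,0,0],"delta_rot": [0,0,0]},
  ],
)

```text
clock: 6.85
eef_pos: [423.2, 75.8, 85.3]
tool_rot: [0.943, 2.995, 0.001]
ft_force: [0.3, -0.1, 0.8]
finger_gap: 85.8
finger_force: 0.0
```

arm_command(
  rows=[
    {"slide": [0,0,0],"delta_rot": [0,0,0]},
    {"slide": [0,0,0],"delta_rot": [0,0,0]},
    {"slide": [0,0,0],"delta_rot": [0,0,0]},
    {"slide": [0,0,0],"delta_rot": [0,0,0]},
    {"slide": [0,0,0],"delta_rot": [0,0,0]},
    {"slide": [0,0,0],"delta_rot": [0,0,0]},
    {"slide": [0,0,0],"delta_rot": [0,0,0]},
    {"slide": [0,0,0],"delta_rot": [0,0,0]},
    {"slide": [0,0,0],"delta_rot": [0,0,0]},
    {"slide": [0,0,0],"delta_rot": [0,0,0]},
  ],
  claw=0,
  newtons=50,
)

```text
clock: 7.85
eef_pos: [422.5, 76.0, 85.0]
tool_rot: [0.943, 2.996, 0.001]
ft_force: [-1.8, 0.4, 7.3]
finger_gap: 34.6
finger_force: 49.2
```

arm_command(
  rows=[
    {"slide": [0,0,-0.04],"delta_rot": [0,0,0]},
    {"slide": [0,0,-0.06],"delta_rot": [0,0,0]},
    {"slide": [0,0,-0.08],"delta_rot": [0,0,0]},
    {"slide": [0,0,-0.06],"delta_rot": [0,0,0]},
    {"slide": [0,0,-0.03],"delta_rot": [0,0,0]},
    {"slide": [0,0,0],"delta_rot": [0,0,0]},
    {"slide": [0,0,0],"delta_rot": [0,0,0]},
  ],
)

```text
clock: 8.55
eef_pos: [421.6, 75.9, 191.5]
tool_rot: [-0.943, -2.996, 0.0]
ft_force: [-0.6, 0.1, -3.4]
finger_gap: 34.3
finger_force: 50.3
```

```bash
python3 go.py 645 -237 195 55
```

```text
slide [-0.906  -0.3212 -0.0093] then turn [-0.001 -0.001  0.002] yaw 55.0 j6 -1.04 at [421.6  75.9 191.5] F [-0.6  0.1 -3.4]
```

```bash
python3 - <<'E'
from h import *
import pickle
L=lambda n:pickle.load(open(n+".pkl","rb"))
print(ray(L("w4"),(314.5,292),10),ray(L("w3"),(262.5,292.5),10),ray(L("w3"),(526,286),10),ray(L("w2"),(357.5,287.5),10))
E
```

```text
[ 642.56679665 -236.07548536   10.        ] [642.69189165 -89.88611211  10.        ] [632.4214748  238.66290479  10.        ] [632.85975543 240.35755042  10.        ]
```

arm_command(
  rows=[
    {"slide": [-0.05,-0.018,0],"delta_rot": [0,0,0]},
    {"slide": [-0.1,-0.035,0],"delta_rot": [0,0,0]},
    {"slide": [-0.1,-0.035,0],"delta_rot": [0,0,0]},
    {"slide": [-0.1,-0.035,0],"delta_rot": [0,0,0]},
    {"slide": [-0.1,-0.035,0],"delta_rot": [0,0,0]},
    {"slide": [-0.1,-0.035,0],"delta_rot": [0,0,0]},
    {"slide": [-0.1,-0.035,0],"delta_rot": [0,0,0]},
    {"slide": [-0.1,-0.035,0],"delta_rot": [0,0,0]},
    {"slide": [-0.1,-0.035,0],"delta_rot": [0,0,0]},
    {"slide": [-0.05,-0.02,0],"delta_rot": [0,0,0]},
    {"slide": [0,0,0],"delta_rot": [0,0,0]},
    {"slide": [0,0,0],"delta_rot": [0,0,0]},
    {"slide": [0,0,0],"delta_rot": [0,0,0]},
  ],
)

```text
clock: 9.85
eef_pos: [643.4, -233.4, 190.8]
tool_rot: [-0.942, -2.994, -0.001]
ft_force: [-0.5, 0.3, -2.9]
finger_gap: 34.0
finger_force: 50.3
```

```bash
python3 go.py 643 -237 95 55
```

```text
slide [-0.0051 -0.008   0.2394] then turn [ 0.    -0.006  0.003] yaw 55.1 j6 -1.47 at [ 643.4 -233.4  190.8] F [-0.5  0.3 -2.9]
```

arm_command(
  rows=[
    {"slide": [-0.005,-0.008,0.07],"delta_rot": [0,0,0]},
    {"slide": [0,0,0.08],"delta_rot": [0,0,0]},
    {"slide": [0,0,0.06],"delta_rot": [0,0,0]},
    {"slide": [0,0,0.02],"delta_rot": [0,0,0]},
    {"slide": [0,0,0.01],"delta_rot": [0,0,0]},
    {"slide": [0,0,0],"delta_rot": [0,0,0]},
    {"slide": [0,0,0],"delta_rot": [0,0,0]},
    {"slide": [0,0,0],"delta_rot": [0,0,0]},
  ],
)

```text
clock: 10.65
eef_pos: [644.9, -238.7, 97.8]
tool_rot: [0.942, 2.994, -0.001]
ft_force: [-0.3, 0.4, -2.3]
finger_gap: 34.2
finger_force: 50.3
```

arm_command(
  rows=[
    {"slide": [0,0,0.005],"delta_rot": [0,0,0]},
    {"slide": [0,0,0.005],"delta_rot": [0,0,0]},
    {"slide": [0,0,0],"delta_rot": [0,0,0]},
    {"slide": [0,0,0],"delta_rot": [0,0,0]},
  ],
)

```text
clock: 11.05
eef_pos: [644.0, -238.4, 92.0]
tool_rot: [-0.944, -2.996, -0.0]
ft_force: [0.1, 0.2, -2.4]
finger_gap: 34.3
finger_force: 50.3
```

```bash
python3 go.py 643 -237 91 55
```

```text
slide [0.004  0.0014 0.0024] then turn [-0.    -0.001  0.001] yaw 55.0 j6 -1.48 at [ 644.  -238.4   92. ] F [ 0.1  0.2 -2.4]
```

Go down gently 3 mm more, until it touches.

arm_command(
  rows=[
    {"slide": [0,0,0.0025],"delta_rot": [0,0,0]},
    {"slide": [0,0,0.0025],"delta_rot": [0,0,0]},
    {"slide": [0,0,0],"delta_rot": [0,0,0]},
    {"slide": [0,0,0],"delta_rot": [0,0,0]},
  ],
)

```text
clock: 11.45
eef_pos: [644.3, -238.5, 91.1]
tool_rot: [0.943, 2.996, -0.001]
ft_force: [-2.3, 2.0, 5.5]
finger_gap: 34.1
finger_force: 51.6
```

arm_command(
  rows=[
    {"slide": [0,0,0],"delta_rot": [0,0,0]},
    {"slide": [0,0,0],"delta_rot": [0,0,0]},
    {"slide": [0,0,0],"delta_rot": [0,0,0]},
    {"slide": [0,0,0],"delta_rot": [0,0,0]},
    {"slide": [0,0,0],"delta_rot": [0,0,0]},
    {"slide": [0,0,0],"delta_rot": [0,0,0]},
    {"slide": [0,0,-0.08],"delta_rot": [0,0,0]},
    {"slide": [0,0,-0.1],"delta_rot": [0,0,0]},
    {"slide": [0,0,-0.1],"delta_rot": [0,0,0]},
    {"slide": [0,0,-0.08],"delta_rot": [0,0,0]},
    {"slide": [0,0,0],"delta_rot": [0,0,0]},
    {"slide": [0,0,0],"delta_rot": [0,0,0]},
  ],
  claw=85,
)

```text
clock: 12.65
eef_pos: [644.4, -238.5, 235.1]
tool_rot: [0.943, 2.995, -0.001]
ft_force: [-0.7, 0.2, -0.7]
finger_gap: 85.0
finger_force: 0.0
```

```bash
python3 go.py 429 -88 200 8; python3 snap.py w8
```

```text
slide [ 0.6571 -0.      0.0863] then turn [0.002 0.004 1.568] yaw 55.0 j6 -1.48 at [ 644.4 -238.5  235.1] F [-0.7  0.2 -0.7]
[ 643.7 -238.2  233.4] [-0.943 -2.996 -0.   ] [ 589. -200.  377.]
```

arm_command(
  rows=[
    {"slide": [0.0939,0,0.01],"delta_rot": [0,0,0]},
    {"slide": [0.0939,0,0.01],"delta_rot": [0,0,0]},
    {"slide": [0.0939,0,0.01],"delta_rot": [0,0,0]},
    {"slide": [0.0939,0,0.01],"delta_rot": [0,0,0]},
    {"slide": [0.0939,0,0.01],"delta_rot": [0,0,0]},
    {"slide": [0.0939,0,0.01],"delta_rot": [0,0,0]},
    {"slide": [0.0939,0,0.01],"delta_rot": [0,0,0]},
    {"slide": [0,0,0],"delta_rot": [0,0,0.2613]},
    {"slide": [0,0,0],"delta_rot": [0,0,0.2613]},
    {"slide": [0,0,0],"delta_rot": [0,0,0.2613]},
    {"slide": [0,0,0],"delta_rot": [0,0,0.2613]},
    {"slide": [0,0,0],"delta_rot": [0,0,0.2613]},
    {"slide": [0,0,0],"delta_rot": [0,0,0.2613]},
    {"slide": [0,0,0.08],"delta_rot": [0,0,0]},
    {"slide": [0,0,0.08],"delta_rot": [0,0,0]},
    {"slide": [0,0,0],"delta_rot": [0,0,0]},
    {"slide": [0,0,0],"delta_rot": [0,0,0]},
    {"slide": [0,0,0],"delta_rot": [0,0,0]},
  ],
)

```text
clock: 14.5
eef_pos: [429.2, -88.1, 143.0]
tool_rot: [2.06, 2.37, 0.0]
ft_force: [0.4, 0.2, 0.6]
finger_gap: 85.4
finger_force: 0.0
```

```bash
python3 go.py 429 -88 26 8; python3 snap.py w9; python3 - <<'E'
from zoom import *
r=cv2.imread
zoom("pics/z3.png",[(r("pics/w9.png"),(160,100,320,240)),(r("pics/w8.png"),(160,100,320,240))])
E
```

```text
slide [ 0.0004 -0.0008  0.2925] then turn [0.002 0.001 0.   ] yaw 8.0 j6 -0.6 at [429.2 -88.1 143. ] F [0.4 0.2 0.6]
[429.4 -88.2 143.3] [2.059e+00 2.370e+00 1.000e-03] [420. -21. 285.]
```

View pics/z3.png

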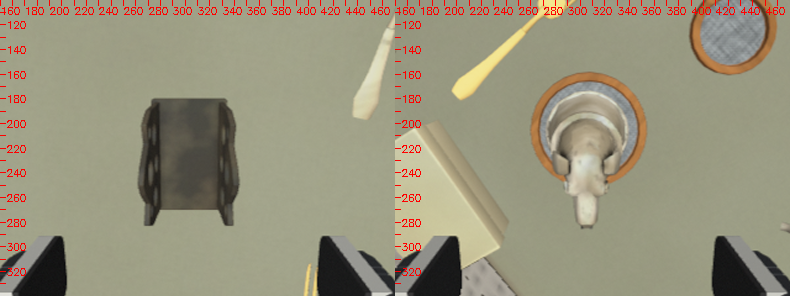

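The left view shows the rack centred and square between the fingers at column 312. The right view shows the cup standing in the large round mount.

arm_command(
  rows=[
    {"slide": [0,0,0.09],"delta_rot": [0,0,0]},
    {"slide": [0,0,0.09],"delta_rot": [0,0,0]},
    {"slide": [0,0,0.07],"delta_rot": [0,0,0]},
    {"slide": [0,0,0.042],"delta_rot": [0,0,0]},
    {"slide": [0,0,0],"delta_rot": [0,0,0]},
    {"slide": [0,0,0],"delta_rot": [0,0,0]},
  ],
)

```text
clock: 15.15
eef_pos: [429.5, -88.2, 26.3]
tool_rot: [2.06, 2.37, 0.001]
ft_force: [1.1, 0.4, 1.1]
finger_gap: 85.0
finger_force: 0.0
```

arm_command(
  rows=[
    {"slide": [0,0,0],"delta_rot": [0,0,0]},
    {"slide": [0,0,0],"delta_rot": [0,0,0]},
    {"slide": [0,0,0],"delta_rot": [0,0,0]},
    {"slide": [0,0,0],"delta_rot": [0,0,0]},
    {"slide": [0,0,0],"delta_rot": [0,0,0]},
    {"slide": [0,0,0],"delta_rot": [0,0,0]},
    {"slide": [0,0,0],"delta_rot": [0,0,0]},
    {"slide": [0,0,0],"delta_rot": [0,0,0]},
  ],
  claw=0,
  newtons=50,
)

```text
clock: 15.95
eef_pos: [429.3, -88.2, 26.7]
tool_rot: [2.059, 2.37, 0.001]
ft_force: [-3.0, -0.4, 8.1]
finger_gap: 54.0
finger_force: 50.9
```

arm_command(
  rows=[
    {"slide": [0,0,-0.04],"delta_rot": [0,0,0]},
    {"slide": [0,0,-0.06],"delta_rot": [0,0,0]},
    {"slide": [0,0,-0.08],"delta_rot": [0,0,0]},
    {"slide": [0,0,-0.08],"delta_rot": [0,0,0]},
    {"slide": [0,0,-0.08],"delta_rot": [0,0,0]},
    {"slide": [0,0,-0.04],"delta_rot": [0,0,0]},
    {"slide": [0,0,0],"delta_rot": [0,0,0]},
    {"slide": [0,0,0],"delta_rot": [0,0,0]},
  ],
)

```text
clock: 16.75
eef_pos: [428.3, -87.6, 177.2]
tool_rot: [2.061, 2.371, 0.0]
ft_force: [-0.5, 0.2, -1.9]
finger_gap: 53.8
finger_force: 53.2
```

```bash
python3 go.py 655.5 87.5 178 -18.1;python3 snap.py w10
```

```text
slide [ 0.3542  0.6235 -0.002 ] then turn [0.001 0.    0.871] yaw 8.0 j6 -0.6 at [428.3 -87.6 177.2] F [-0.5  0.2 -1.9]
[427.8 -87.4 176.4] [-2.06e+00 -2.37e+00  1.00e-03] [419. -21. 320.]
```

```bash
python3 - <<'E'
from h import *
def tri(a,b):
    A=[];B=[]
    for n,p in(("top",a),("scene",b)):
        i=camera_info(n);o=i["pose"][:3,3];d=ray(i,p,0)-o;d/=np.linalg.norm(d);Q=np.eye(3)-np.outer(d,d);A.append(Q);B.append(Q@o)
    x=np.linalg.lstsq(np.vstack(A),np.hstack(B),rcond=None)[0];return x.round(0),[np.linalg.norm(Q@x-b).round(1) for Q,b in zip(A,B)]
print(tri((263,107),(272,337)),tri((188,98),(302,397)))
t=camera_info("top");s=camera_info("scene")
for z in(0,30,60,100):print(z,ray(t,(225,133),z).round(0), proj(s,[ray(t,(225,133),z)]))
E
```

```text
(array([722., 116.,  33.]), [np.float64(8.5), np.float64(8.5)]) (array([749., 259.,  28.]), [np.float64(0.8), np.float64(0.8)])
0 [687. 189.   0.] [[303.0317429 355.0302704]]
30 [675. 183.  30.] [[305.44009828 345.27034837]]
60 [662. 177.  60.] [[307.93651003 335.15357568]]
100 [646. 169. 100.] [[311.41059122 321.07477246]]
```

arm_command(
  rows=[
    {"slide": [0.04,0.07,0],"delta_rot": [0,0,0.1742]},
    {"slide": [0,0,0],"delta_rot": [0,0,0]},
  ],
)

```text
clock: 17.0
eef_pos: [455.2, -66.6, 176.0]
tool_rot: [-2.168, -2.272, -0.001]
ft_force: [0.1, -1.0, -2.4]
finger_gap: 53.7
finger_force: 53.8
```

```bash
python3 go.py 655.5 87.5 178 -18.1
```

```text
slide [ 0.3614  0.5182 -0.0046] then turn [-0.001 -0.003  0.693] yaw 2.7 j6 -0.44 at [455.2 -66.6 176. ] F [ 0.1 -1.  -2.4]
```

arm_command(
  rows=[
    {"slide": [0.0516,0.074,0],"delta_rot": [0,0,0]},
    {"slide": [0.0516,0.074,0],"delta_rot": [0,0,0]},
    {"slide": [0.0516,0.074,0],"delta_rot": [0,0,0]},
    {"slide": [0.0516,0.074,0],"delta_rot": [0,0,0]},
    {"slide": [0.0516,0.074,0],"delta_rot": [0,0,0]},
    {"slide": [0.0516,0.074,0],"delta_rot": [0,0,0]},
    {"slide": [0.0516,0.074,0],"delta_rot": [0,0,0]},
    {"slide": [0,0,0],"delta_rot": [0,0,0.231]},
    {"slide": [0,0,0],"delta_rot": [0,0,0.231]},
    {"slide": [0,0,0],"delta_rot": [0,0,0.231]},
    {"slide": [0,0,0],"delta_rot": [0,0,0]},
    {"slide": [0,0,0],"delta_rot": [0,0,0]},
    {"slide": [0,0,0],"delta_rot": [0,0,0]},
  ],
)

```text
clock: 18.3
eef_pos: [653.6, 86.2, 176.6]
tool_rot: [-2.539, -1.849, 0.002]
ft_force: [-0.1, -0.1, -2.1]
finger_gap: 53.6
finger_force: 54.3
```

```bash
python3 go.py 655 87.5 80 -18.1;python3 snap.py w11; python3 - <<'E'
from zoom import *
r=cv2.imread
zoom("pics/z4.png",[(r("pics/w10.png"),(160,120,320,240)),(r("pics/w11.png"),(160,120,320,240))])
E
```

```text
slide [0.0043 0.0025 0.2414] then turn [-0.002  0.001  0.008] yaw -17.9 j6 0.27 at [653.6  86.2 176.6] F [-0.1 -0.1 -2.1]
[653.8  86.2 176.8] [-2.540e+00 -1.849e+00  1.000e-03] [675. 151. 319.]
```

View pics/z4.png

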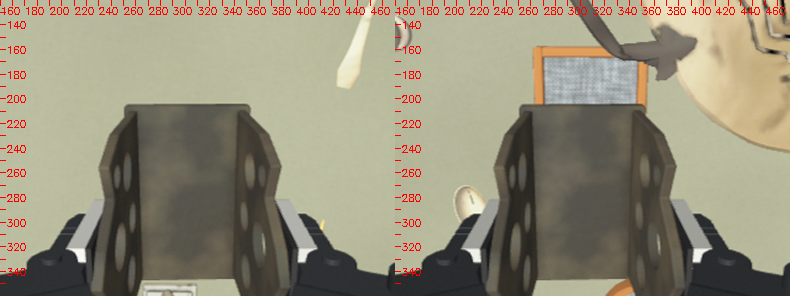

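```bash
python3 - <<'E'
from h import *
import pickle
i=pickle.load(open("w11.pkl","rb"));k=320/395
M=i["pose"][:3,:3]
P=lambda u,v,z:ray(i,(160+(u-395)*k,120+v*k),z)
a,b=P(534,47,13),P(647,46,13); m=(a+b)/2
c,d=P(522,106,151),P(644,106,151); r=(c+d)/2
s=R.from_rotvec([-2.540,-1.849,.001]).as_matrix()
t=np.array([653.8,86.2,176.8])
print("mount edge in tool",s.T@(m-t),"len",np.linalg.norm(a-b),"rack foot edge",s.T@(r-t),np.linalg.norm(c-d), np.degrees(np.arctan2(*(b-a)[1::-1])),np.degrees(np.arctan2(*(d-c)[1::-1])))
E
```

```text
mount edge in tool [ 54.73636365   2.72040937 163.76703408] len 79.45307013237398 rack foot edge [37.25165356 -1.44766431 25.77844394] 48.87877554018965 -17.343902824838487 -17.831050224550882
```

arm_command(
  rows=[
    {"slide": [0.008,0.008,0.08],"delta_rot": [0,0,0]},
    {"slide": [0,0,0.09],"delta_rot": [0,0,0]},
    {"slide": [0,0,0.09],"delta_rot": [0,0,0]},
    {"slide": [0,0,0.06],"delta_rot": [0,0,0]},
    {"slide": [0,0,0.02],"delta_rot": [0,0,0]},
    {"slide": [0,0,0.01],"delta_rot": [0,0,0]},
    {"slide": [0,0,0],"delta_rot": [0,0,0]},
    {"slide": [0,0,0],"delta_rot": [0,0,0]},
  ],
)

```text
clock: 19.15
eef_pos: [659.4, 88.4, 39.2]
tool_rot: [2.54, 1.846, 0.004]
ft_force: [0.4, -0.1, -0.9]
finger_gap: 53.9
finger_force: 54.3
```

arm_command(
  rows=[
    {"slide": [0,0,0.0025],"delta_rot": [0,0,0]},
    {"slide": [0,0,0.0025],"delta_rot": [0,0,0]},
    {"slide": [0,0,0],"delta_rot": [0,0,0]},
    {"slide": [0,0,0],"delta_rot": [0,0,0]},
  ],
)

```text
clock: 19.55
eef_pos: [658.1, 88.4, 35.5]
tool_rot: [2.541, 1.847, 0.0]
ft_force: [-0.0, -1.1, -2.0]
finger_gap: 53.7
finger_force: 54.3
```

arm_command(
  rows=[
    {"slide": [0,0,0.004],"delta_rot": [0,0,0]},
    {"slide": [0,0,0.0035],"delta_rot": [0,0,0]},
    {"slide": [0,0,0],"delta_rot": [0,0,0]},
    {"slide": [0,0,0],"delta_rot": [0,0,0]},
  ],
)

```text
clock: 19.95
eef_pos: [658.2, 88.5, 32.8]
tool_rot: [2.541, 1.846, 0.001]
ft_force: [-2.1, 0.2, 3.6]
finger_gap: 53.6
finger_force: 54.6
```

Contact at the expected height, so release.

arm_command(
  rows=[
    {"slide": [0,0,0],"delta_rot": [0,0,0]},
    {"slide": [0,0,0],"delta_rot": [0,0,0]},
    {"slide": [0,0,0],"delta_rot": [0,0,0]},
    {"slide": [0,0,0],"delta_rot": [0,0,0]},
    {"slide": [0,0,0],"delta_rot": [0,0,0]},
    {"slide": [0,0,-0.08],"delta_rot": [0,0,0]},
    {"slide": [0,0,-0.1],"delta_rot": [0,0,0]},
    {"slide": [0,0,-0.1],"delta_rot": [0,0,0]},
    {"slide": [0,0,-0.1],"delta_rot": [0,0,0]},
    {"slide": [0,0,0],"delta_rot": [0,0,0]},
    {"slide": [0,0,0],"delta_rot": [0,0,0]},
  ],
  claw=70,
)

```text
clock: 21.05
eef_pos: [658.7, 88.4, 185.7]
tool_rot: [2.54, 1.845, 0.004]
ft_force: [0.9, -0.2, -0.2]
finger_gap: 70.0
finger_force: 0.0
```

```bash
python3 go.py 433.3 -254.5 150 6.9;python3 snap.py w12
```

```text
slide [-0.9895 -0.2711  0.0877] then turn [ 0.006 -0.    -0.83 ] yaw -18.0 j6 0.28 at [658.7  88.4 185.7] F [ 0.9 -0.2 -0.2]
[657.7  88.5 183.9] [-2.541e+00 -1.846e+00  1.000e-03] [679. 153. 328.]
```

arm_command(
  rows=[
    {"slide": [-0.11,-0.0301,0],"delta_rot": [0,0,0]},
    {"slide": [-0.11,-0.0301,0],"delta_rot": [0,0,0]},
    {"slide": [-0.11,-0.0301,0],"delta_rot": [0,0,0]},
    {"slide": [-0.11,-0.0301,0],"delta_rot": [0,0,0]},
    {"slide": [-0.11,-0.0301,0],"delta_rot": [0,0,0]},
    {"slide": [-0.11,-0.0301,0],"delta_rot": [0,0,0]},
    {"slide": [-0.11,-0.0301,0],"delta_rot": [0,0,0]},
    {"slide": [-0.11,-0.0301,0],"delta_rot": [0,0,0]},
    {"slide": [-0.11,-0.0301,0],"delta_rot": [0,0,0]},
    {"slide": [0,0,0],"delta_rot": [0,0,-0.2767]},
    {"slide": [0,0,0],"delta_rot": [0,0,-0.2767]},
    {"slide": [0,0,0],"delta_rot": [0,0,-0.2767]},
    {"slide": [0,0,0.08],"delta_rot": [0,0,0]},
    {"slide": [0,0,0],"delta_rot": [0,0,0]},
    {"slide": [0,0,0],"delta_rot": [0,0,0]},
    {"slide": [0,0,0],"delta_rot": [0,0,0]},
  ],
)

```text
clock: 22.7
eef_pos: [432.8, -254.7, 152.6]
tool_rot: [-2.084, -2.351, 0.0]
ft_force: [-0.1, -0.0, 0.8]
finger_gap: 70.1
finger_force: 0.0
```

```bash
python3 go.py 433.3 -254.5 16 6.9;python3 snap.py w13; python3 - <<'E'
from zoom import *
r=cv2.imread
zoom("pics/z5.png",[(r("pics/w13.png"),(240,120,160,180)),(r("pics/w12.png"),(160,120,320,360))])
E
```

```text
slide [0.0004 0.0015 0.3415] then turn [-0. -0. -0.] yaw 6.9 j6 -0.87 at [ 432.8 -254.7  152.6] F [-0.1 -0.   0.8]
[ 433.  -254.9  152.9] [ 2.083  2.35  -0.   ] [ 425. -188.  295.]
```

View pics/z5.png

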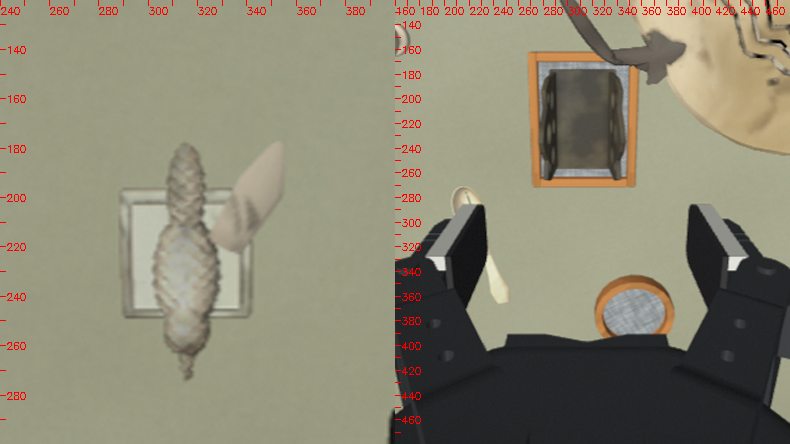

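The right view shows the rack seated in the oblong mount. The left view shows the bird's body and plinth centred, with a wing-like part on the right at about (340,190). I'll check its height.

```bash
python3 - <<'E'
from h import *
import pickle
L=lambda n:pickle.load(open(n+".pkl","rb"))
def tri(*ab):
    A=[];B=[]
    for n,p in ab:
        i=L(n);o=i["pose"][:3,3];d=ray(i,p,0)-o;d/=np.linalg.norm(d);Q=np.eye(3)-np.outer(d,d);A.append(Q);B.append(Q@o)
    x=np.linalg.lstsq(np.vstack(A),np.hstack(B),rcond=None)[0]
    s=R_tool.T@(x-t);return x.round(0),"tool",s.round(0),[np.linalg.norm(Q@x-b).round(1) for Q,b in zip(A,B)]
R_tool=R.from_rotvec([2.083,2.35,0]).as_matrix();t=np.array([433,-254.8,152.7])
w4=lambda u,v:("w4",(260+u/2.64,70+v/2.64)); w13=lambda u,v:("w13",(240+u/2.469,120+v/2.469))
print("tip",tri(w4(222,165),w13(283,143)))
print("base",tri(w4(127,150),w13(225,248)))
print("beak",tri(w4(15,121),w13(187,380)),"tail",tri(w4(209,93),w13(188,143)))
# plinth corners from w13 at z0
q=np.array([ray(L("w13"),w13(*p)[1],0) for p in((120,188),(252,188),(253,318),(121,318))]);print(((q-t)@R_tool).round(1))
E
```

```text
tip (array([ 454., -208.,   59.]), 'tool', array([44., 26., 93.]), [np.float64(0.7), np.float64(0.7)])
base (array([ 446., -244.,   30.]), 'tool', array([  9.,  14., 123.]), [np.float64(1.4), np.float64(1.4)])
beak (array([ 437., -286.,   45.]), 'tool', array([-31.,   0., 108.]), [np.float64(0.1), np.float64(0.1)]) tail (array([ 428., -212.,   46.]), 'tool', array([ 43.,  -0., 107.]), [np.float64(0.8), np.float64(0.8)])
[[ 23.2 -23.  152.7]
 [ 23.2  23.1 152.7]
 [-24.3  24.4 152.7]
 [-24.4 -23.6 152.7]]
```

arm_command(
  rows=[
    {"slide": [-0.007,0,0.09],"delta_rot": [0,0,0]},
    {"slide": [0,0,0.09],"delta_rot": [0,0,0]},
    {"slide": [0,0,0.09],"delta_rot": [0,0,0]},
    {"slide": [0,0,0.05],"delta_rot": [0,0,0]},
    {"slide": [0,0,0.02],"delta_rot": [0,0,0]},
    {"slide": [0,0,0],"delta_rot": [0,0,0]},
    {"slide": [0,0,0],"delta_rot": [0,0,0]},
  ],
)

```text
clock: 23.45
eef_pos: [433.9, -258.3, 17.6]
tool_rot: [2.082, 2.349, -0.0]
ft_force: [-0.8, 0.3, 0.0]
finger_gap: 70.2
finger_force: 0.0
```

arm_command(
  rows=[
    {"slide": [0,0,0],"delta_rot": [0,0,0]},
    {"slide": [0,0,0],"delta_rot": [0,0,0]},
    {"slide": [0,0,0],"delta_rot": [0,0,0]},
    {"slide": [0,0,0],"delta_rot": [0,0,0]},
    {"slide": [0,0,0],"delta_rot": [0,0,0]},
    {"slide": [0,0,0],"delta_rot": [0,0,0]},
    {"slide": [0,0,0],"delta_rot": [0,0,0]},
    {"slide": [0,0,0],"delta_rot": [0,0,0]},
    {"slide": [0,0,0],"delta_rot": [0,0,0]},
    {"slide": [0,0,0],"delta_rot": [0,0,0]},
  ],
  claw=0,
  newtons=40,
)

```text
clock: 24.45
eef_pos: [433.3, -257.8, 17.2]
tool_rot: [2.083, 2.35, -0.0]
ft_force: [-1.0, 0.5, 5.6]
finger_gap: 20.2
finger_force: 38.9
```

arm_command(
  rows=[
    {"slide": [0,0,-0.03],"delta_rot": [0,0,0]},
    {"slide": [0,0,-0.05],"delta_rot": [0,0,0]},
    {"slide": [0,0,-0.08],"delta_rot": [0,0,0]},
    {"slide": [0,0,-0.08],"delta_rot": [0,0,0]},
    {"slide": [0,0,-0.08],"delta_rot": [0,0,0]},
    {"slide": [0,0,-0.04],"delta_rot": [0,0,0]},
    {"slide": [0,0,0],"delta_rot": [0,0,0]},
    {"slide": [0,0,0],"delta_rot": [0,0,0]},
  ],
)

```text
clock: 25.25
eef_pos: [432.7, -257.2, 160.3]
tool_rot: [2.084, 2.351, -0.0]
ft_force: [-0.8, 0.1, -1.0]
finger_gap: 20.3
finger_force: 39.3
```

```bash
python3 go.py 633 240.2 165 9.3;python3 snap.py w14
```

```text
slide [ 1.1743  0.6466 -0.0119] then turn [ 0.    0.   -0.08] yaw 6.9 j6 -0.88 at [ 432.7 -257.2  160.3] F [-0.8  0.1 -1. ]
[ 432.3 -256.8  159.4] [-2.083 -2.35  -0.   ] [ 425. -190.  303.]
```

arm_command(
  rows=[
    {"slide": [0.05,0.028,0],"delta_rot": [0,0,0]},
    {"slide": [0.0972,0.0539,0],"delta_rot": [0,0,0]},
    {"slide": [0.0972,0.0539,0],"delta_rot": [0,0,0]},
    {"slide": [0.0972,0.0539,0],"delta_rot": [0,0,0]},
    {"slide": [0.0972,0.0539,0],"delta_rot": [0,0,0]},
    {"slide": [0.0972,0.0539,0],"delta_rot": [0,0,0]},
    {"slide": [0.0972,0.0539,0],"delta_rot": [0,0,0]},
    {"slide": [0.0972,0.0539,0],"delta_rot": [0,0,0]},
    {"slide": [0.0972,0.0539,0],"delta_rot": [0,0,0]},
    {"slide": [0.0972,0.0539,0],"delta_rot": [0,0,0]},
    {"slide": [0.0972,0.0539,0],"delta_rot": [0,0,0]},
    {"slide": [0.0972,0.0539,0],"delta_rot": [0,0,0]},
    {"slide": [0.045,0.026,0],"delta_rot": [0,0,-0.08]},
    {"slide": [0,0,0],"delta_rot": [0,0,0]},
    {"slide": [0,0,0],"delta_rot": [0,0,0]},
    {"slide": [0,0,0],"delta_rot": [0,0,0]},
  ],
)

```text
clock: 26.9
eef_pos: [633.1, 234.8, 159.0]
tool_rot: [-2.035, -2.392, 0.004]
ft_force: [-0.3, -0.0, -0.7]
finger_gap: 20.6
finger_force: 39.4
```

```bash
python3 go.py 633 240.2 80 9.3;python3 snap.py w15; python3 - <<'E'
from zoom import *
r=cv2.imread
zoom("pics/z6.png",[(r("pics/w15.png"),(200,100,240,300))],T=480,cols=1)
E
```

```text
slide [0.0136 0.0026 0.1976] then turn [-0.005  0.001 -0.002] yaw 9.2 j6 0.03 at [633.1 234.8 159. ] F [-0.3 -0.  -0.7]
[633.3 234.6 159.5] [-2.035 -2.392  0.003] [623. 302. 301.]
```

View pics/z6.png

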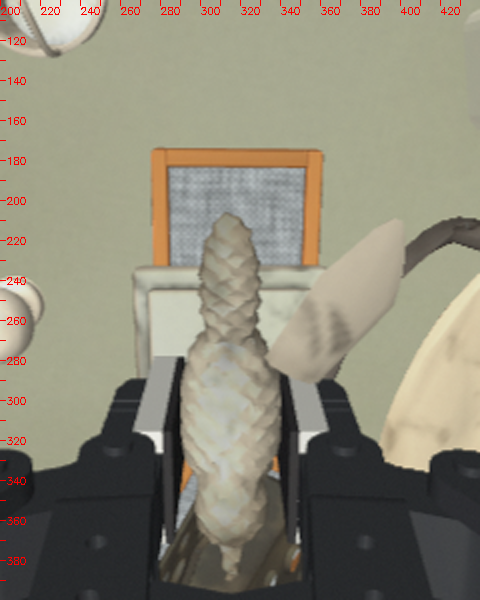

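```bash
python3 - <<'E'
from h import *
import pickle
i=pickle.load(open("w15.pkl","rb"));s=R.from_rotvec([-2.035,-2.392,.003]).as_matrix();t=np.array([633.2,234.7,159.2])
P=lambda u,v,z:(s.T@(ray(i,(200+u/2,100+v/2),z)-t)).round(1)
print("mount far corners",P(152,150,13),P(322,150,13)); 
for z in(142,147):print("plinth far-left",P(134,268,z))
E
```

```text
mount far corners [ 41.5 -32.4 146.3] [ 41.6  38.  146.1]
plinth far-left [ 25.2 -23.1  17.2]
plinth far-left [ 26.6 -22.4  12.2]
```

The mount is about 3 mm ahead and 2–3 mm to the side of the plinth. I'll correct that and lower.

arm_command(
  rows=[
    {"slide": [0.0085,0.005,0.08],"delta_rot": [0,0,0]},
    {"slide": [0,0,0.09],"delta_rot": [0,0,0]},
    {"slide": [0,0,0.09],"delta_rot": [0,0,0]},
    {"slide": [0,0,0.04],"delta_rot": [0,0,0]},
    {"slide": [0,0,0.02],"delta_rot": [0,0,0]},
    {"slide": [0,0,0.01],"delta_rot": [0,0,0]},
    {"slide": [0,0,0],"delta_rot": [0,0,0]},
    {"slide": [0,0,0],"delta_rot": [0,0,0]},
    {"slide": [0,0,0],"delta_rot": [0,0,0]},
  ],
)

```text
clock: 27.85
eef_pos: [636.3, 239.8, 30.0]
tool_rot: [2.033, 2.393, 0.003]
ft_force: [0.1, 0.1, -1.0]
finger_gap: 20.5
finger_force: 39.4
```

```bash
python3 go.py 634 239 23.2 9.3
```

```text
slide [-0.0011 -0.0061  0.0169] then turn [ 0.005 -0.     0.   ] yaw 9.3 j6 0.03 at [636.3 239.8  30. ] F [ 0.1  0.1 -1. ]
```

arm_command(
  rows=[
    {"slide": [0,0,0.007],"delta_rot": [0,0,0]},
    {"slide": [0,0,0.006],"delta_rot": [0,0,0]},
    {"slide": [0,0,0.003],"delta_rot": [0,0,0]},
    {"slide": [0,0,0],"delta_rot": [0,0,0]},
    {"slide": [0,0,0],"delta_rot": [0,0,0]},
  ],
)

```text
clock: 28.35
eef_pos: [635.6, 239.8, 23.2]
tool_rot: [2.033, 2.394, 0.001]
ft_force: [-1.6, -0.3, 5.5]
finger_gap: 20.4
finger_force: 40.1
```

arm_command(
  rows=[
    {"slide": [0,0,0],"delta_rot": [0,0,0]},
    {"slide": [0,0,0],"delta_rot": [0,0,0]},
    {"slide": [0,0,0],"delta_rot": [0,0,0]},
    {"slide": [0,0,0],"delta_rot": [0,0,0]},
    {"slide": [0,0,0],"delta_rot": [0,0,0]},
    {"slide": [0,0,0],"delta_rot": [0,0,0]},
    {"slide": [0,0,0],"delta_rot": [0,0,0]},
    {"slide": [0,0,-0.08],"delta_rot": [0,0,0]},
    {"slide": [0,0,-0.1],"delta_rot": [0,0,0]},
    {"slide": [0,0,-0.1],"delta_rot": [0,0,0]},
    {"slide": [0,0,-0.1],"delta_rot": [0,0,0]},
    {"slide": [0,0,0],"delta_rot": [0,0,0]},
    {"slide": [0,0,0],"delta_rot": [0,0,0]},
  ],
  claw=65,
)

```text
clock: 29.65
eef_pos: [636.0, 239.7, 175.4]
tool_rot: [2.033, 2.393, 0.004]
ft_force: [-0.3, 0.4, -0.3]
finger_gap: 65.0
finger_force: 0.0
```

```bash
python3 snap.py w16; python3 go.py 443.3 244.3 140 90
```

```text
[634.9 239.5 173.5] [-2.034e+00 -2.394e+00  1.000e-03] [625. 306. 318.]
slide [ 0.0892 -0.4708  0.0841] then turn [-1.00e-03 -1.00e-03 -2.69e+00] yaw 9.3 j6 0.03 at [634.9 239.5 173.5] F [-1.  -0.  -0.7]
```

arm_command(
  rows=[
    {"slide": [0.0178,-0.0942,0],"delta_rot": [0,0,0]},
    {"slide": [0.0178,-0.0942,0],"delta_rot": [0,0,0]},
    {"slide": [0.0178,-0.0942,0],"delta_rot": [0,0,0]},
    {"slide": [0.0178,-0.0942,0],"delta_rot": [0,0,0]},
    {"slide": [0.0178,-0.0942,0],"delta_rot": [0,0,0]},
    {"slide": [0,0,0],"delta_rot": [0,0,-0.269]},
    {"slide": [0,0,0],"delta_rot": [0,0,-0.269]},
    {"slide": [0,0,0],"delta_rot": [0,0,-0.269]},
    {"slide": [0,0,0],"delta_rot": [0,0,-0.269]},
    {"slide": [0,0,0],"delta_rot": [0,0,-0.269]},
    {"slide": [0,0,0],"delta_rot": [0,0,-0.269]},
    {"slide": [0,0,0],"delta_rot": [0,0,-0.269]},
    {"slide": [0,0,0],"delta_rot": [0,0,-0.269]},
    {"slide": [0,0,0],"delta_rot": [0,0,-0.269]},
    {"slide": [0,0,0],"delta_rot": [0,0,-0.269]},
    {"slide": [0,0,0.084],"delta_rot": [0,0,0]},
    {"slide": [0,0,0],"delta_rot": [0,0,0]},
    {"slide": [0,0,0],"delta_rot": [0,0,0]},
    {"slide": [0,0,0],"delta_rot": [0,0,0]},
  ],
)

```text
clock: 31.6
eef_pos: [443.8, 244.3, 140.6]
tool_rot: [-0.0, -3.141, 0.0]
ft_force: [-0.3, 0.3, 0.0]
finger_gap: 64.9
finger_force: 0.0
```

```bash
python3 snap.py w17; python3 go.py 443.3 244.3 16 90;python3 - <<'E'
from zoom import *
r=cv2.imread
zoom("pics/z7.png",[(r("pics/w17.png"),(160,100,320,260)),(r("pics/w16.png"),(160,100,320,260))])
E
```

```text
[444.1 244.4 141. ] [0.    3.141 0.   ] [376. 244. 283.]
slide [ 0.0021 -0.0004  0.3125] then turn [ 0.     0.001 -0.   ] yaw 90.0 j6 -1.29 at [444.1 244.4 141. ] F [ 0.6 -0.4  1.2]
```

View pics/z7.png

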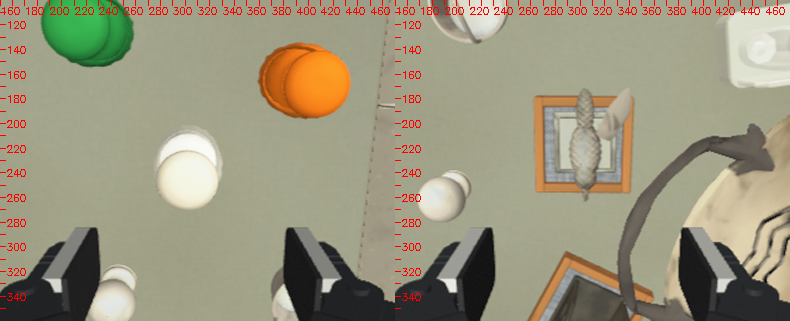

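The bird is seated in the square mount in the right view. The jar is centred between the fingers at (312,230) in the left view. Descend and grip.

arm_command(
  rows=[
    {"slide": [0.001,-0.003,0.09],"delta_rot": [0,0,0]},
    {"slide": [0,0,0.09],"delta_rot": [0,0,0]},
    {"slide": [0,0,0.08],"delta_rot": [0,0,0]},
    {"slide": [0,0,0.04],"delta_rot": [0,0,0]},
    {"slide": [0,0,0.01],"delta_rot": [0,0,0]},
    {"slide": [0,0,0],"delta_rot": [0,0,0]},
    {"slide": [0,0,0],"delta_rot": [0,0,0]},
  ],
)

```text
clock: 32.35
eef_pos: [444.5, 243.5, 17.7]
tool_rot: [-0.0, 3.139, 0.001]
ft_force: [-0.2, 0.3, 0.6]
finger_gap: 65.1
finger_force: 0.0
```

arm_command(
  rows=[
    {"slide": [0,0,0],"delta_rot": [0,0,0]},
    {"slide": [0,0,0],"delta_rot": [0,0,0]},
    {"slide": [0,0,0],"delta_rot": [0,0,0]},
    {"slide": [0,0,0],"delta_rot": [0,0,0]},
    {"slide": [0,0,0],"delta_rot": [0,0,0]},
    {"slide": [0,0,0],"delta_rot": [0,0,0]},
    {"slide": [0,0,0],"delta_rot": [0,0,0]},
  ],
  claw=0,
  newtons=35,
)

```text
clock: 33.05
eef_pos: [444.2, 243.3, 17.9]
tool_rot: [0.0, 3.139, 0.001]
ft_force: [-1.6, 0.3, 6.0]
finger_gap: 41.4
finger_force: 34.6
```

arm_command(
  rows=[
    {"slide": [0,0,-0.03],"delta_rot": [0,0,0]},
    {"slide": [0,0,-0.05],"delta_rot": [0,0,0]},
    {"slide": [0,0,-0.08],"delta_rot": [0,0,0]},
    {"slide": [0,0,-0.08],"delta_rot": [0,0,0]},
    {"slide": [0,0,-0.08],"delta_rot": [0,0,0]},
    {"slide": [0,0,-0.04],"delta_rot": [0,0,0]},
    {"slide": [0,0,0],"delta_rot": [0,0,0]},
    {"slide": [0,0,0],"delta_rot": [0,0,0]},
  ],
)

```text
clock: 33.85
eef_pos: [443.0, 243.0, 160.5]
tool_rot: [-0.0, 3.141, 0.0]
ft_force: [-0.0, 0.3, -0.2]
finger_gap: 40.8
finger_force: 35.8
```

```bash
python3 go.py 644 -91 160 90
```

```text
slide [-0.5026 -0.8351  0.0014] then turn [0.    0.001 0.   ] yaw 90.0 j6 -1.29 at [443.  243.  160.5] F [-0.   0.3 -0.2]
```

arm_command(
  rows=[
    {"slide": [-0.025,-0.042,0],"delta_rot": [0,0,0]},
    {"slide": [-0.0503,-0.0835,0],"delta_rot": [0,0,0]},
    {"slide": [-0.0503,-0.0835,0],"delta_rot": [0,0,0]},
    {"slide": [-0.0503,-0.0835,0],"delta_rot": [0,0,0]},
    {"slide": [-0.0503,-0.0835,0],"delta_rot": [0,0,0]},
    {"slide": [-0.0503,-0.0835,0],"delta_rot": [0,0,0]},
    {"slide": [-0.0503,-0.0835,0],"delta_rot": [0,0,0]},
    {"slide": [-0.0503,-0.0835,0],"delta_rot": [0,0,0]},
    {"slide": [-0.0503,-0.0835,0],"delta_rot": [0,0,0]},
    {"slide": [-0.0503,-0.0835,0],"delta_rot": [0,0,0]},
    {"slide": [-0.025,-0.042,0],"delta_rot": [0,0,0]},
    {"slide": [0,0,0],"delta_rot": [0,0,0]},
    {"slide": [0,0,0],"delta_rot": [0,0,0]},
    {"slide": [0,0,0],"delta_rot": [0,0,0]},
  ],
)

```text
clock: 35.25
eef_pos: [643.2, -89.8, 159.2]
tool_rot: [0.001, -3.139, -0.002]
ft_force: [-0.1, 0.0, -1.9]
finger_gap: 41.1
finger_force: 35.8
```

```bash
python3 go.py 644 -91 80 90;python3 snap.py w18; python3 - <<'E'
from zoom import *
r=cv2.imread
zoom("pics/z8.png",[(r("pics/w18.png"),(200,100,240,280))],T=480,cols=1)
E
```

```text
slide [-0.0024 -0.0032  0.198 ] then turn [ 0.002 -0.005  0.001] yaw 90.0 j6 -1.88 at [643.2 -89.8 159.2] F [-0.1  0.  -1.9]
[643.4 -89.7 159.7] [ 2.00e-03 -3.14e+00 -1.00e-03] [576. -90. 302.]
```

View pics/z8.png

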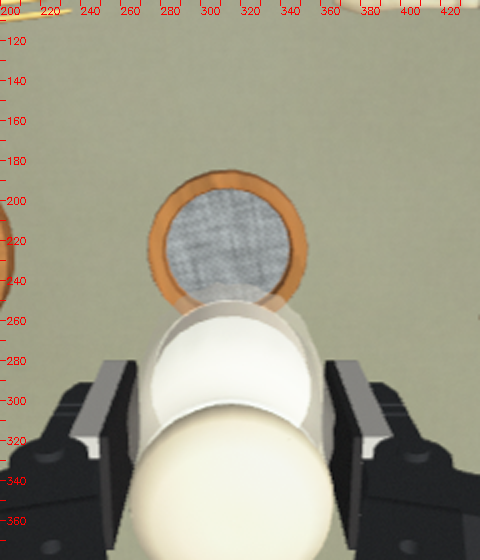

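```bash
python3 - <<'E'
from h import *
import pickle
i=pickle.load(open("w18.pkl","rb"));s=R.from_rotvec([0,-np.pi,0]).as_matrix();t=np.array([643.3,-89.8,159.4])
P=lambda u,v,z:(s.T@(ray(i,(200+u/2,100+v/2),z)-t)).round(1)
print("mount far",P(228,170,13),"sides",P(149,248,13),P(307,248,13)); 
for z in(142,150):print("jar far",P(231,285,z))
E
```

```text
mount far [ 33.6  -0.7 146.4] sides [ 1.000e-01 -3.470e+01  1.464e+02] [  0.2  33.4 146.4]
jar far [21.   0.3 17.4]
jar far [23.3  0.3  9.4]
```

The jar and mount agree within about 1 mm, so lower it.

arm_command(
  rows=[
    {"slide": [-0.002,-0.0025,0.08],"delta_rot": [0,0,0]},
    {"slide": [0,0,0.09],"delta_rot": [0,0,0]},
    {"slide": [0,0,0.08],"delta_rot": [0,0,0]},
    {"slide": [0,0,0.05],"delta_rot": [0,0,0]},
    {"slide": [0,0,0.02],"delta_rot": [0,0,0]},
    {"slide": [0,0,0.008],"delta_rot": [0,0,0]},
    {"slide": [0,0,0],"delta_rot": [0,0,0]},
    {"slide": [0,0,0],"delta_rot": [0,0,0]},
    {"slide": [0,0,0],"delta_rot": [0,0,0]},
  ],
)

```text
clock: 36.2
eef_pos: [646.0, -92.3, 30.6]
tool_rot: [-0.0, 3.139, -0.001]
ft_force: [0.1, 0.3, -0.5]
finger_gap: 41.0
finger_force: 35.8
```

```bash
python3 go.py 644 -91 23.8 90
```

```text
slide [0.0051 0.0034 0.017 ] then turn [-0.002  0.005  0.   ] yaw 90.0 j6 -1.88 at [646.  -92.3  30.6] F [ 0.1  0.3 -0.5]
```

arm_command(
  rows=[
    {"slide": [0.002,0.002,0.007],"delta_rot": [0,0,0]},
    {"slide": [0,0,0.006],"delta_rot": [0,0,0]},
    {"slide": [0,0,0.003],"delta_rot": [0,0,0]},
    {"slide": [0,0,0],"delta_rot": [0,0,0]},
    {"slide": [0,0,0],"delta_rot": [0,0,0]},
  ],
)

```text
clock: 36.7
eef_pos: [644.4, -91.3, 23.9]
tool_rot: [0.0, 3.141, -0.0]
ft_force: [-2.7, 0.7, 7.5]
finger_gap: 41.2
finger_force: 36.6
```

arm_command(
  rows=[
    {"slide": [0,0,0],"delta_rot": [0,0,0]},
    {"slide": [0,0,0],"delta_rot": [0,0,0]},
    {"slide": [0,0,0],"delta_rot": [0,0,0]},
    {"slide": [0,0,0],"delta_rot": [0,0,0]},
    {"slide": [0,0,0],"delta_rot": [0,0,0]},
    {"slide": [0,0,-0.08],"delta_rot": [0,0,0]},
    {"slide": [0,0,-0.1],"delta_rot": [0,0,0]},
    {"slide": [0,0,-0.1],"delta_rot": [0,0,0]},
    {"slide": [0,0,-0.1],"delta_rot": [0,0,0]},
    {"slide": [0.1,0,-0.05],"delta_rot": [0,0,0]},
    {"slide": [0.1,0,0],"delta_rot": [0,0,0]},
    {"slide": [0.1,0,0],"delta_rot": [0,0,0]},
    {"slide": [0.1,0,0],"delta_rot": [0,0,0]},
    {"slide": [0.1,0,0],"delta_rot": [0,0,0]},
    {"slide": [0.1,0,0],"delta_rot": [0,0,0]},
    {"slide": [0.1,0,0],"delta_rot": [0,0,0]},
    {"slide": [0,0,0],"delta_rot": [0,0,0]},
    {"slide": [0,0,0],"delta_rot": [0,0,0]},
    {"slide": [0,0,0],"delta_rot": [0,0,0]},
  ],
  claw=65,
)

```text
clock: 38.6
eef_pos: [365.4, -91.8, 195.2]
tool_rot: [0.0, 3.14, -0.001]
ft_force: [0.5, -0.5, -0.4]
finger_gap: 65.2
finger_force: 0.0
```

```bash
python3 - <<'E'
from zoom import *
from bench import *
zoom("pics/z9.png",[(grab_frame("top")[:,:,::-1],(160,100,320,130)),(grab_frame("scene")[:,:,::-1],(170,170,200,220))],T=399)
E
```

```text
(no output)
```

View pics/z9.png

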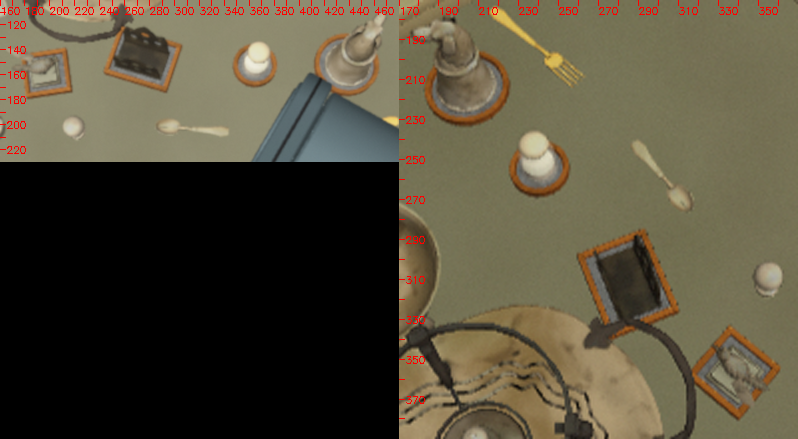

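All four pieces stand inside their recesses: cup (203,213), jar (240,253), rack (285,310) and bird (338,362) in the scene view. The spoon and the ball haven't moved.

```bash
python3 -c "
from bench import *
print(job_done())"
```

```text
the job is handed in; nothing more can be done
None
```

The job is handed in at about 39 s on the robot's clock: in the last pictures all four pieces stood in their own mounts, the spoon and ball stopper had not moved, and the gripper was clear of everything; no verdict came back.

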